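# Clamp a manifold block in the air vice for laser marking

## Task

Take the bare silver manifold block out of the sloped blue rack and set it down (do not drop it) upright, white patch on top, on the bed of the open air vice, in the middle of the jaws and square to them, and let go of it. Then push the red-knobbed valve lever fully over towards the closing side, away from the robot, and hold it there until the red jaw has closed and pressed the block against the fixed jaw; then let the lever spring back to centre, so that the block stays clamped. Leave the dark block in the rack and the bottle, goggles and wrench where they are.

Things in the scene. Friction and masses are not known exactly. Their poses are not given: they have to be found in the camera images.
- block_center (a point): Centre of the loose bare silver manifold block, 60 (x) x 44 (y) x 96 mm (z), 0.55 kg; round ports on its 44 x 96 faces, white marking patch on its +z end. Stands in either rack pocket, +z leaning 26 degrees from vertical towards the robot. Its foot is 48 mm down its z. The 60 x 96 sides, 44 mm apart along its level y, are free to grip above the 22 mm pocket walls.
- dark_center (a point): Centre of the dark blue-black block in the other pocket, same size and lean as the silver one, about 105 mm beside it (48 to 74 mm free between them). Loose; leave it standing there.
- rack: Blue rack fixed to the table, 215 mm wide (y), 110 mm deep, origin on the table under its middle. Two pockets side by side (middles at y = +-52.5 mm), floor sloping 26 degrees down to -x (the robot's side), 52 mm above the table at x = 0. Pocket walls and lip stand 22 mm off that floor; the blocks' feet rest against the lip. It stands left or right of the vice, the valve on the other side.
- vice_seat (a point): Point on the flat bed of the grey air vice (45 mm above the table, 90 mm wide) where the middle of the block's foot stands once clamped. x points along the vice away from the robot, z up. Fixed jaw's face at x = +30 mm; red moving jaw's face at x = -48 mm + vice_jaw. Jaws span y = +-45 mm and rise 36 mm above the bed. Its air cylinder (top 76 mm above the table) lies on the robot's side.
- vice_jaw (a joint): Red moving jaw (m): 0 fully open (78 mm between jaw faces), gap = 78 mm - value, 18 mm when clamped on the block's 60 mm length (jaws meet the ported faces). Starts at 0 to 8 mm. Creeps about 5 to 9 mm/s with the lever held fully over, slides the standing block up to the fixed jaw, and stays put when the lever is centred.
- lever (a joint): Valve lever angle (rad): 0 upright in the centre; positive, leaning to +x of lever_pivot (away from the robot), closes the vice; negative opens it; stops at +-0.45. Spring-centred: about 15 N at the knob holds it fully over; let go, it returns to within 0.07 of centre. The less it leans, the slower the jaw; under 0.25 it may stop short.
- lever_pivot (a point): Hinge point of the lever on the valve, which is fixed to the table; 62 mm above the table. x is the closing direction (level, away from the robot), y the hinge axis, z up. The valve reaches 13 mm above the hinge, 65 mm to the near side and 90 mm to the far side.
- lever_knob (a point): Centre of the red ball knob (34 mm diameter) on top of the lever, 130 mm from the hinge along the 10 mm steel rod; 192 mm above the table when centred.
- cleaner: White cleaner bottle, red cap, 60 mm diameter, 170 mm tall, standing beyond the vice. Origin at its underside. Leave alone.
- goggles: Green laser safety goggles, about 150 mm wide and 45 mm high, on the near side. Origin at their underside. Leave alone.
- wrench: Steel wrench, 160 mm long, lying flat on the near side. Origin at its underside. Leave alone.
- block: The silver manifold block as a whole; its origin is the middle of its foot, 48 mm below point block_center along its z.
Mind the look-alikes: they are no part of the job. What is shaped like the part that bears lever but orange is not meant.

How it is judged:
By the outcome, as a careful person would: the job done as asked, in the order asked, and still so for the second after the job is handed in, with the robot touching nothing.
It also fails if it takes over 67 s, if anything falls off the work surface, if the arm or the gripper's body presses on something with over 40 N, if the wrist force passes 120 N, or if a joint passes its speed limit or range.

## Robot

A 6-joint arm with a two-finger parallel gripper is mounted at the origin on the work surface. World frame = base frame: x ahead of the robot, y to its left, z up, the work surface at z = 0. Lengths are in m, angles in degrees, forces in N, time in s.
With the tool pointing down it reaches from about 0.4 to 0.825 m from the base axis. Payload 7 kg.
Tool frame: the origin (TCP) lies between the finger pads; the fingertips stand 19 mm ahead of it and the grasp point (between the pads) is the TCP (r.finger_overhang is the distance from the TCP to the fingertips, in m); z points along the fingers, y is the direction in which the jaws open and shut (so a half turn about z gives the same grasp; the last joint's range is limited). The gripper opens to 88 mm and grips with 3 to 60 N. Pads are 19 mm wide; open, the fingers measure 130 mm over their backs; the gripper's body (78 mm by 193 mm) begins 47 mm behind the grasp point.
Start: joints at [85.892, 20.546, 0.682, 0, -70.136, -16.507], TCP at [0.238, 0.632, 0.246] pointing down, gripper open.
Joint ranges: [-176.03, 176.03], [-82.01, 121.73], [-58.28, 71.71], [-173.87, 95.51], [-174.79, -0.11], [-173.66, 173.66]. Speed limits (degrees/s): [136.94, 136.94, 172.46, 180, 180, 180].

## Interface

Orientations are given as [roll, pitch, yaw] about the fixed x, y, z axes, in that order (R = Rz(yaw) Ry(pitch) Rx(roll)).
In Python, from plant import r, optics gives the robot as it stands. The module is installed in compiled form; this text tells all that it offers.
- The arm moves only by the tool step_arm, never from a script. Its argument "increments" is a list of rows, each an object of numbers: "tx", "ty", "tz": the shift along the world's x, y, z in mm; "ax", "ay", "az": the turn, a rotation vector about the world's x, y, z in degrees; "claw": the gripper command: -1 is shut, 1 is fully open, values between are in proportion. In form: [{"tx": .., "ty": .., "tz": .., "ax": .., "ay": .., "az": .., "claw": ..}, ...]. A call has 1 to 12 rows; each row shifts and turns the commanded pose from where the row before left it; what a row does not reach is not made up. A row lasts 1/10 s, in which the tool goes at most 50 mm and 8.59 degrees, less where a joint would pass 70% of its speed; a pose out of reach is approached as far as the arm can. A call with a gripper value outside its range is refused whole. The fingers move at their own pace and stop on an object; "newtons" is the grip in N (left out, the last holds). Time passes only in rows, so rows that do not move let the fingers close. It gives the time, the measured TCP pose, the force and the opening at its end, in the units of the state.
- r.get_state(): the state, without advancing time (a new reading comes with each control period).
- optics.capture(name): name is "side" or "top" or "wrist"; returns a dict with "image" (400x640x3 uint8, blue, green, red), "depth" (400x640 float32, m along the optical axis (not along the pixel's ray), 0 where there is no reading), "fx", "fy", "cx", "cy" (pixels), "distortion" ([k1, k2, p1, p2, k3] as OpenCV has them; the pictures are not rectified), "R" (3x3) and "t" (3): a world point X has camera coordinates R X + t. Camera axes: x right, y down, z forward; pixel columns grow to the right and rows downward; lengths in m; the calibration is good to about 2 mm. A picture is of the moment at which its call begins.
- r.close_job(): hands the job in, once; it reports no verdict.
The state is a dict: "time_s": time; "joints": joint angles; "qd": joint speeds; "joint_torque": joint torques, N m; "tcp_pos": TCP position; "eef_rot": TCP orientation; "contact_force": force on the tool from outside, world axes, zero at the start; "moment": the same for the moment, N m; "gripper_width": finger opening in m.
Only numpy, scipy, OpenCV 4.12 (cv2) and the standard library are available. Lean on these libraries where they do the work, as an engineer would, in place of code of your own. Each camera call takes 0.05 s, during which the arm holds its last target. There are 200 camera calls.

## Working session

There is one attempt and no reset: what is moved stays moved. The work goes in short steps, Python scripts to look and compute and a tool call to move; the robot and the scene stay as the last step left them, time stands still between calls to the robot, and variables do not carry over. Pictures are saved under pics/ and viewed, about 8 in all and at most 12, crops included, and the job is handed in when it is done.

Besides the shell and the picture viewer there is one more tool, called after "Request:" in YAML: its name, and indented under it one key for each argument. step_arm: Moves the arm, as the interface text tells. Its arguments: {"type":"object","properties":{"increments":{"type":"array","items":{"type":"object","properties":{"tx":{"type":"number"},"ty":{"type":"number"},"tz":{"type":"number"},"ax":{"type":"number"},"ay":{"type":"number"},"az":{"type":"number"},"claw":{"type":"number"}}}},"newtons":{"type":"number"}},"required":["increments"]}

```bash
mkdir -p pics
cat > h.py <<'E'
import numpy as np, cv2, pickle
from plant import r, optics
def cap(n,f=None):
    c=optics.capture(n)
    if f: cv2.imwrite('pics/%s.png'%f,c['image']); pickle.dump(c,open('pics/%s.pkl'%f,'wb'))
    return c
def load(f): return pickle.load(open('pics/%s.pkl'%f,'rb'))
def K(c): return np.array([[c['fx'],0,c['cx']],[0,c['fy'],c['cy']],[0,0,1.]])
def ray(c,uv):
    p=cv2.undistortPoints(np.array(uv,float).reshape(-1,1,2),K(c),np.array(c['distortion'],float)).reshape(-1,2)
    d=np.c_[p,np.ones(len(p))]
    R=np.array(c['R']);return -R.T@np.array(c['t']), d@R
def onz(c,uv,z):
    o,d=ray(c,uv); return o+d*((z-o[2])/d[:,2])[:,None]
def cloud(c):
    v,u=np.mgrid[0:400,0:640]; o,d=ray(c,np.c_[u.ravel(),v.ravel()])
    return (o+d*c['depth'].reshape(-1,1)).reshape(400,640,3)
E
python3 - <<'E'
from h import *
a=cap('top','top0');b=cap('side','side0')
print(r.get_state())
for c in(a,b): print(-np.array(c['R']).T@c['t'],c['fx'],(c['depth']>0).mean())
E
```

```text
{'time_s': 0.1, 'joints': array([ 8.58933500e+01,  2.05868920e+01,  6.41029544e-01, -1.64016543e-02,
       -7.01353118e+01, -1.65069704e+01]), 'qd': array([ 0.03498169, -0.01068202,  0.15792246,  0.10024244, -0.0051162 ,
       -0.14043796]), 'joint_torque': array([-1.05591800e-03, -5.84163058e+01,  2.93751740e+01,  7.01560915e+00,
        1.02452002e-02, -4.72572151e-05]), 'tcp_pos': array([0.23753075, 0.63141365, 0.24474075]), 'eef_rot': array([ 1.79917790e+02, -8.28203988e-03, -2.06191987e+01]), 'contact_force': array([-0.47905475,  0.60899598, -0.79875498]), 'moment': array([-0.01359697,  0.01304574, -0.0155456 ]), 'gripper_width': 0.08742062020106112}
[ 0.56425045 -0.00451613  0.96926638] 371.96911333537406 0.9960625
[ 0.02768334 -0.57303967  1.09014312] 446.71500260214395 0.9958515625
```

View pics/top0.png

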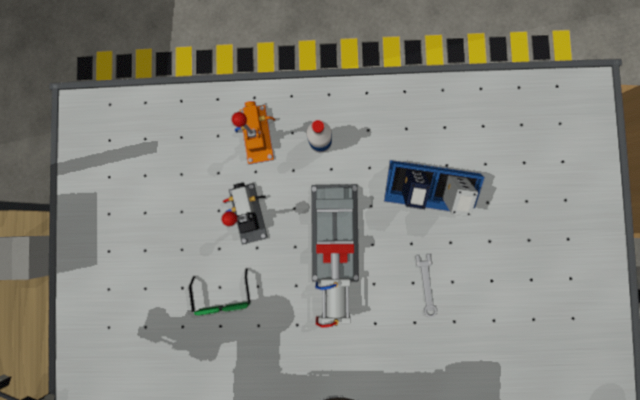

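View pics/side0.png

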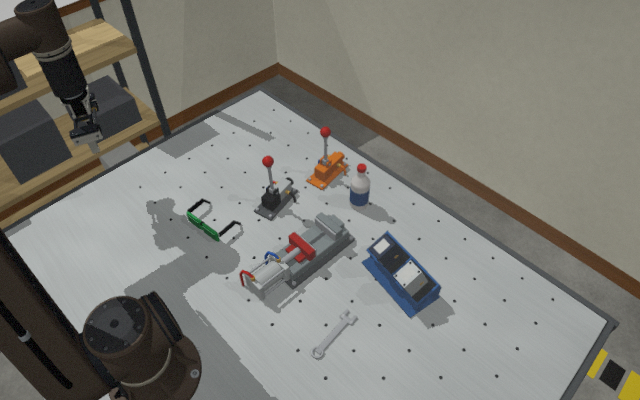

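The top view shows a grey valve with a red knob at (230,218) and an orange look-alike at (240,119). The vice is at (335,230). The rack holds a dark block with a white patch at (418,195) and a silver block at (460,195). The candidates are therefore silver (460,195) against dark (418,195) for the block, and grey (230,218) against orange (240,119) for the lever. I'll check both choices in one close crop.

Run:
```python
from h import *
c=load('top0');im=c['image'];s=load('side0')['image']
A=cv2.resize(im[150:225,375:500],(750,450)[:2] and (400,240),interpolation=2)
B=cv2.resize(im[170:330,300:370],(240*70//160*1,240))
B=cv2.resize(im[180:290,300:370],(255,400),interpolation=2)
C=cv2.resize(s[215:325,350:450],(364,400),interpolation=2)
D=cv2.resize(im[170:250,210:280],(350,400),interpolation=2)
M=np.zeros((600,800,3),np.uint8);M[:240,:400]=A;M[:400,400:655]=B;M[240:600,:328]=cv2.resize(C,(328,360));M[400:600,330:505]=cv2.resize(D,(175,200))
cv2.imwrite('pics/crop1.png',M)
P=cloud(c);hsv=cv2.cvtColor(im,cv2.COLOR_BGR2HSV)
def show(n,m):
    q=P[m];print(n,len(q),q.mean(0).round(3),np.percentile(q,[3,97],axis=0).round(3).tolist())
def box(u0,u1,v0,v1):
    m=np.zeros((400,640),bool);m[v0:v1,u0:u1]=1;return m
red=((hsv[...,0]<8)|(hsv[...,0]>172))&(hsv[...,1]>150)&(hsv[...,2]>80)
blue=(hsv[...,0]>95)&(hsv[...,0]<125)&(hsv[...,1]>120)
show('knob',red&box(215,245,205,232));show('jaw',red&box(310,360,235,265));show('rack',blue&box(375,500,150,225))
m=(blue&box(375,500,150,225))
rr=cv2.minAreaRect(np.argwhere(m)[:,::-1].astype(np.float32));print('rack rect',rr, onz(c,cv2.boxPoints(rr),0.07).round(3).tolist())
br=box(440,485,170,218)&(hsv[...,1]<60)&(P[...,2]>0.07);show('silver',br)
show('vice',box(305,365,180,282)&(P[...,2]>0.035))
for u in (335,): print([ (v,P[v,u].round(3).tolist()) for v in range(180,330,6)])
print('v',[ (u,P[220,u].round(3).tolist()) for u in range(306,364,4)])
print('v260',[ (u,P[272,u].round(3).tolist()) for u in range(306,364,4)])
```

```text
knob 162 [0.576 0.214 0.204] [[0.564, 0.203, 0.196], [0.589, 0.226, 0.21]]
jaw 454 [ 0.494 -0.004  0.079] [[0.467, -0.044, 0.055], [0.509, 0.038, 0.084]]
rack 1622 [ 0.647 -0.221  0.076] [[0.593, -0.351, 0.004], [0.695, -0.14, 0.146]]
rack rect ((433.8700256347656, 187.91000366210938), (94.46945190429688, 41.71929931640625), 8.130102157592773) [[0.607, -0.126, 0.07], [0.706, -0.144, 0.07], [0.666, -0.367, 0.07], [0.568, -0.347, 0.07]]
silver 975 [ 0.611 -0.288  0.13 ] [[0.571, -0.317, 0.075], [0.655, -0.27, 0.15]]
vice 3412 [ 0.532 -0.004  0.064] [[0.425, -0.045, 0.042], [0.639, 0.038, 0.083]]
[(180, [0.672, -0.01, -0.003]), (186, [0.654, -0.009, 0.011]), (192, [0.634, -0.008, 0.067]), (198, [0.62, -0.008, 0.067]), (204, [0.605, -0.007, 0.082]), (210, [0.59, -0.007, 0.078]), (216, [0.577, -0.007, 0.044]), (222, [0.562, -0.006, 0.046]), (228, [0.547, -0.006, 0.048]), (234, [0.532, -0.005, 0.044]), (240, [0.517, -0.005, 0.046]), (246, [0.505, -0.004, 0.083]), (252, [0.491, -0.004, 0.081]), (258, [0.475, -0.003, 0.067]), (264, [0.461, -0.003, 0.067]), (270, [0.447, -0.003, 0.068]), (276
[... 475 characters left out ...]
), (334, [0.567, -0.004, 0.047]), (338, [0.566, -0.014, 0.045]), (342, [0.566, -0.024, 0.046]), (346, [0.566, -0.033, 0.047]), (350, [0.566, -0.043, 0.047]), (354, [0.565, -0.055, 0.012]), (358, [0.565, -0.066, 0.0]), (362, [0.565, -0.077, -0.003])]
v260 [(306, [0.435, 0.073, 0.0]), (310, [0.434, 0.062, -0.002]), (314, [0.436, 0.051, 0.012]), (318, [0.44, 0.039, 0.045]), (322, [0.44, 0.03, 0.044]), (326, [0.44, 0.02, 0.046]), (330, [0.44, 0.01, 0.048]), (334, [0.442, -0.0, 0.067]), (338, [0.441, -0.01, 0.064]), (342, [0.439, -0.02, 0.047]), (346, [0.439, -0.029, 0.047]), (350, [0.438, -0.039, 0.044]), (354, [0.433, -0.051, 0.012]), (358, [0.433, -0.061, 0.011]), (362, [0.431, -0.072, -0.0])]
```

View pics/crop1.png

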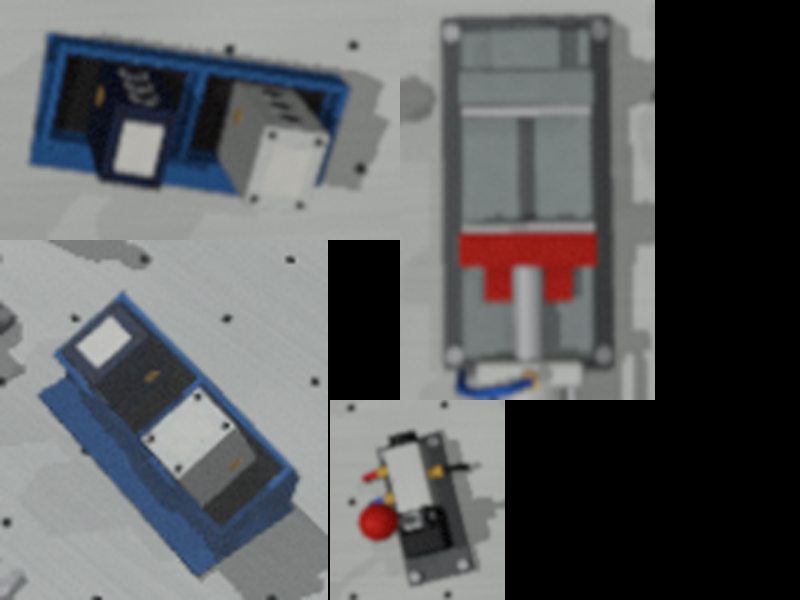

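The crop confirms the choice: silver block in the right pocket with its white end up at about (460,200), and the grey-based valve. Next I'll fit the geometry.

Run:
```python
from h import *
c=load('top0');s=load('side0')
d26=np.deg2rad(26)
def rect(xy): 
    r_=cv2.minAreaRect(xy.astype(np.float32)); return np.array(r_[0]).round(4),np.array(r_[1]).round(4),round(r_[2],1)
for n,cc,b in(('top',c,(440,485,170,218)),('side',s,(385,435,250,300))):
    P=cloud(cc);im=cc['image'];h=cv2.cvtColor(im,cv2.COLOR_BGR2HSV)
    m=np.zeros((400,640),bool);m[b[2]:b[3],b[0]:b[1]]=1
    m&=(h[...,1]<45)&(h[...,2]>(175 if n=='top' else 170))&(P[...,2]>.11)
    m=cv2.morphologyEx(m.astype(np.uint8),cv2.MORPH_CLOSE,np.ones((5,5)));m=cv2.morphologyEx(m,cv2.MORPH_OPEN,np.ones((3,3)))>0
    for it in (-10.2,):
        y=np.deg2rad(it);X=np.array([np.cos(y),np.sin(y),0]);Y=np.array([-np.sin(y),np.cos(y),0]);Z=np.array([0,0,1])
        bz=-np.sin(d26)*X+np.cos(d26)*Z;bx=np.cos(d26)*X+np.sin(d26)*Z
        q=P[m];off=np.median(q@bz)
        o,dd=ray(cc,np.argwhere(m)[:,::-1]);w=o+dd*((off-o@bz)/(dd@bz))[:,None]
        ce,sz,an=rect(np.c_[w@bx,w@Y]);top=ce[0]*bx+ce[1]*Y+off*bz
        u,sv,vt=np.linalg.svd(q-q.mean(0),full_matrices=False)
        print(n,m.sum(),'off sd',(q@bz-off).std().round(4),'size',sz,an,'top',top.round(4),'centre',(top-.048*bz).round(4),'normal',vt[2].round(3))
P=cloud(c);im=c['image'];h=cv2.cvtColor(im,cv2.COLOR_BGR2HSV)
m=np.zeros((400,640),bool);m[182:282,305:365]=1
print('vice bed',rect(P[m&(P[...,2]>.035)][:,:2]))
red=((h[...,0]<8)|(h[...,0]>172))&(h[...,1]>150)
# edges of jaws along columns: brightness profile
g=cv2.cvtColor(im,cv2.COLOR_BGR2GRAY)
for u in(318,324,340,346,352): print(u,g[200:250,u].tolist())
# valve
m=np.zeros((400,640),bool);m[178:248,222:272]=1
m&=(P[...,2]>.008)&(P[...,2]<.085)
k=cv2.morphologyEx(m.astype(np.uint8),cv2.MORPH_OPEN,np.ones((7,7)))>0
print('valve',rect(P[k][:,:2]))
# knob two views
def redc(cc,b):
    h=cv2.cvtColor(cc['image'],cv2.COLOR_BGR2HSV);m=((h[...,0]<8)|(h[...,0]>172))&(h[...,1]>150)&(h[...,2]>60)
    k=np.zeros_like(m);k[b[2]:b[3],b[0]:b[1]]=1;return np.argwhere(m&k)[:,::-1].mean(0)
a1=redc(c,(218,240,207,230));a2=redc(s,(258,277,152,172));print(a1,a2)
o1,d1=ray(c,a1);o2,d2=ray(s,a2);d1,d2=d1[0],d2[0]
t=np.linalg.lstsq(np.c_[d1,-d2],o2-o1,rcond=None)[0];print('knob',o1+t[0]*d1,o2+t[1]*d2)
```

```text
top 143 off sd 0.0652 size [0.032  0.0237] 0.6 top [ 0.5954 -0.292   0.1388] centre [ 0.6161 -0.2957  0.0956] normal [-0.488 -0.829  0.273]
side 337 off sd 0.0829 size [0.0413 0.0555] 89.3 top [ 0.5951 -0.2924  0.1383] centre [ 0.6158 -0.2961  0.0952] normal [-0.037 -0.951 -0.308]
vice bed (array([ 0.5343, -0.0036]), array([0.0899, 0.2258]), 89.0)
318 [115, 121, 122, 125, 123, 124, 125, 122, 113, 128, 153, 145, 117, 116, 119, 119, 121, 124, 126, 127, 125, 126, 126, 125, 126, 124, 123, 125, 125, 125, 125, 127, 127, 125, 125, 125, 126, 127, 125, 123, 117, 122, 139, 135, 94, 64, 68, 67, 66, 68]
324 [114, 122, 121, 122, 123, 124, 124, 121, 111, 127, 155, 148, 122, 117, 120, 119, 122, 125, 127, 128, 126, 127, 127, 127, 126, 126, 125, 126, 125, 126, 125, 128, 127, 128, 127, 126, 126, 126, 125, 113, 94, 108, 138, 135, 96, 62, 65, 68, 66, 63]
340 [117, 120, 121, 123, 123, 123, 121, 119, 121, 137, 150, 135, 119, 118, 120, 120, 121, 124, 126, 126, 127, 127, 128, 128, 128, 127, 126, 126, 128, 127, 126, 126, 125, 125, 125, 127, 125, 128, 123, 113, 100, 128, 146, 124, 85, 65, 65, 65, 66, 68]
346 [117, 120, 122, 122, 121, 122, 122, 120, 123, 139, 149, 136, 123, 119, 119, 123, 125, 127, 128, 128, 126, 127, 127, 128, 128, 128, 128, 127, 128, 128, 129, 129, 129, 128, 127, 127, 127, 125, 113, 93, 93, 127, 147, 124, 82, 65, 64, 65, 66, 65]
352 [100, 104, 105, 105, 105, 106, 108, 107, 102, 100, 105, 97, 88, 85, 87, 87, 88, 91, 90, 88, 92, 92, 93, 95, 93, 93, 94, 95, 95, 97, 98, 99, 100, 101, 103, 102, 104, 103, 97, 86, 92, 127, 145, 122, 82, 63, 62, 64, 63, 65]
valve (array([0.605 , 0.2282]), array([0.1264, 0.055 ]), 10.6)
[229.04878049 218.23780488] [267.34177215 160.84810127]
knob [0.5763653  0.21722256 0.19213892] [0.57532821 0.21825674 0.19241783]
```

Run:
```python
from h import *
c=load('top0');g=cv2.cvtColor(c['image'],cv2.COLOR_BGR2GRAY).astype(float)
F=[];M=[]
for u in range(318,351,2):
    a=g[205:218,u]-120; a[a<4]=0; v=205+(np.arange(13)*a).sum()/a.sum()
    F.append((u,v))
    b=g[238:248,u]; b=np.clip(b-118,0,None); M.append((u,238+(np.arange(10)*b).sum()/b.sum()))
f=onz(c,F,.081);m=onz(c,M,.081)
for n,q in(('fix',f),('mov',m)):
    k=np.polyfit(q[:,1],q[:,0],1);print(n,'strip mid x at y=-.0035',np.polyval(k,-.0035),'yaw',-np.rad2deg(np.arctan(k[0])),(q[:,0]-np.polyval(k,q[:,1])).std())
# vice side edges at table-flange: dark/bed boundaries
P=cloud(c)
L=[];R=[]
for v in range(188,276,4):
    z=P[v,300:372,2]; i=np.where(z>.035)[0]; L.append((300+i[0]-.5,v));R.append((300+i[-1]+.5,v))
for q in(L,R):
    w=onz(c,q,.045);k=np.polyfit(w[:,0],w[:,1],1);print('edge y at .556',np.polyval(k,.556),'yaw',np.rad2deg(np.arctan(k[0])))
```

```text
fix strip mid x at y=-.0035 0.5898292033632448 yaw -3.918962176258569 0.0009553237716168002
mov strip mid x at y=-.0035 0.5151048868723077 yaw -1.5294805338325843 0.000831187942763189
edge y at .556 0.04070756404371471 yaw -1.5968409255847253
edge y at .556 -0.049147349608649624 yaw -1.085112616513765
```

Request:
step_arm:
  increments:
    - {"tx":17,"ty":-45,"tz":5,"az":0.87,"claw":0.6}
    - {"tx":17,"ty":-45,"tz":5,"az":0.87,"claw":0.6}
    - {"tx":17,"ty":-45,"tz":5,"az":0.87,"claw":0.6}
    - {"tx":17,"ty":-45,"tz":5,"az":0.87,"claw":0.6}
    - {"tx":17,"ty":-45,"tz":5,"az":0.87,"claw":0.6}
    - {"tx":17,"ty":-45,"tz":5,"az":0.87,"claw":0.6}
    - {"tx":17,"ty":-45,"tz":5,"az":0.87,"claw":0.6}
    - {"tx":17,"ty":-45,"tz":5,"az":0.87,"claw":0.6}
    - {"tx":17,"ty":-45,"tz":5,"az":0.87,"claw":0.6}
    - {"tx":17,"ty":-45,"tz":5,"az":0.87,"claw":0.6}
    - {"tx":17,"ty":-45,"tz":5,"az":0.87,"claw":0.6}
    - {"tx":17,"ty":-45,"tz":5,"az":0.87,"claw":0.6}

```text
$.increments[0]: bad value
```

Request:
step_arm:
  increments:
    - {"tx":13,"ty":-42,"tz":0,"ax":-0.575,"ay":-3.2}
    - {"tx":13,"ty":-42,"tz":0,"ax":-0.575,"ay":-3.2}
    - {"tx":13,"ty":-42,"tz":0,"ax":-0.575,"ay":-3.2}
    - {"tx":13,"ty":-42,"tz":0,"ax":-0.575,"ay":-3.2}
    - {"tx":13,"ty":-42,"tz":0,"ax":-0.575,"ay":-3.2}
    - {"tx":13,"ty":-42,"tz":0,"ax":-0.575,"ay":-3.2}
    - {"tx":13,"ty":-42,"tz":0,"ax":-0.575,"ay":-3.2}
    - {"tx":13,"ty":-42,"tz":0,"ax":-0.575,"ay":-3.2}
    - {"tx":8,"ty":-30,"tz":-20}
    - {}
    - {}

```text
$.increments[0]: bad value
```

```bash
cat >> h.py <<'E'
from scipy.spatial.transform import Rotation as Ro
def delta(p,z,y):
    s=r.get_state();R=Ro.from_euler('xyz',s['eef_rot'],degrees=True)
    z=np.array(z,float);z/=np.linalg.norm(z);best=None
    for sg in(1,-1):
        Y=sg*np.array(y,float);Y-=z*(Y@z);Y/=np.linalg.norm(Y)
        T=Ro.from_matrix(np.c_[np.cross(Y,z),Y,z]);w=(T*R.inv()).as_rotvec(degrees=True)
        if best is None or np.linalg.norm(w)<np.linalg.norm(best):best=w
    print('t',s['time_s'],'tcp',s['tcp_pos'].round(4),'F',s['contact_force'].round(1),'w',s['gripper_width'].round(4),'j',s['joints'].round(0))
    print('dmm',((np.array(p)-s['tcp_pos'])*1000).round(1),'rot',best.round(2))
bz=np.array([-.431,.0776,.899]);bY=np.array([.177,.984,0])
E
python3 - <<'E'
from h import *
C=np.array([.616,-.296,.0955])
delta(C+.108*bz,-bz,bY)
cap('wrist','w1')
E
```

```text
Traceback (most recent call last):
  File "h.py", line 26, in delta
    print('t',s['time_s'],'tcp',s['tcp_pos'].round(4),'F',s['contact_force'].round(1),'w',s['gripper_width'].round(4),'j',s['joints'].round(0))
                                                                                          ^^^^^^^^^^^^^^^^^^^^^^^^
AttributeError: 'float' object has no attribute 'round'
```

Request:
step_arm:
  increments:
    - {"tx":17,"ty":-45,"tz":5,"ax":0,"ay":0,"az":0.87,"claw":0.6}
    - {"tx":17,"ty":-45,"tz":5,"ax":0,"ay":0,"az":0.87,"claw":0.6}
    - {"tx":17,"ty":-45,"tz":5,"ax":0,"ay":0,"az":0.87,"claw":0.6}
    - {"tx":17,"ty":-45,"tz":5,"ax":0,"ay":0,"az":0.87,"claw":0.6}
    - {"tx":17,"ty":-45,"tz":5,"ax":0,"ay":0,"az":0.87,"claw":0.6}
    - {"tx":17,"ty":-45,"tz":5,"ax":0,"ay":0,"az":0.87,"claw":0.6}
    - {"tx":17,"ty":-45,"tz":5,"ax":0,"ay":0,"az":0.87,"claw":0.6}
    - {"tx":17,"ty":-45,"tz":5,"ax":0,"ay":0,"az":0.87,"claw":0.6}
    - {"tx":17,"ty":-45,"tz":5,"ax":0,"ay":0,"az":0.87,"claw":0.6}
    - {"tx":17,"ty":-45,"tz":5,"ax":0,"ay":0,"az":0.87,"claw":0.6}
    - {"tx":17,"ty":-45,"tz":5,"ax":0,"ay":0,"az":0.87,"claw":0.6}
    - {"tx":17,"ty":-45,"tz":5,"ax":0,"ay":0,"az":0.87,"claw":0.6}

```text
time_s: 1.3
tcp_pos: [0.4417, 0.0898, 0.3059]
eef_rot: [-180.0, -0.0, -10.1]
contact_force: [1.8, 0.6, -0.5]
gripper_width: 0.07
```

Request:
step_arm:
  increments:
    - {"tx":13,"ty":-42,"tz":0,"ax":-0.575,"ay":-3.2,"az":0,"claw":0.6}
    - {"tx":13,"ty":-42,"tz":0,"ax":-0.575,"ay":-3.2,"az":0,"claw":0.6}
    - {"tx":13,"ty":-42,"tz":0,"ax":-0.575,"ay":-3.2,"az":0,"claw":0.6}
    - {"tx":13,"ty":-42,"tz":0,"ax":-0.575,"ay":-3.2,"az":0,"claw":0.6}
    - {"tx":13,"ty":-42,"tz":0,"ax":-0.575,"ay":-3.2,"az":0,"claw":0.6}
    - {"tx":13,"ty":-42,"tz":0,"ax":-0.575,"ay":-3.2,"az":0,"claw":0.6}
    - {"tx":13,"ty":-42,"tz":0,"ax":-0.575,"ay":-3.2,"az":0,"claw":0.6}
    - {"tx":13,"ty":-42,"tz":0,"ax":-0.575,"ay":-3.2,"az":0,"claw":0.6}
    - {"tx":8,"ty":-34,"tz":-20,"ax":0,"ay":0,"az":0,"claw":0.6}
    - {"tx":0,"ty":0,"tz":0,"ax":0,"ay":0,"az":0,"claw":0.6}

```text
time_s: 2.3
tcp_pos: [0.5525, -0.2812, 0.282]
eef_rot: [-180.0, -25.7, -10.4]
contact_force: [-1.3, 0.8, -0.8]
gripper_width: 0.0698
```

```bash
sed -i "s/s\['gripper_width'\].round(4)/round(s['gripper_width'],4)/" h.py
python3 - <<'E'
from h import *
C=np.array([.616,-.296,.0955])
delta(C+.108*bz,-bz,bY)
cap('wrist','w1')
E
```

```text
t 2.3 tcp [ 0.5525 -0.2812  0.282 ] F [-1.3  0.8 -0.8] w 0.0698 j [ -8.   1. -24.   1. -39.  87.]
dmm [ 16.9  -6.4 -89.4] rot [-0.07 -0.22  0.22]
```

View pics/w1.png

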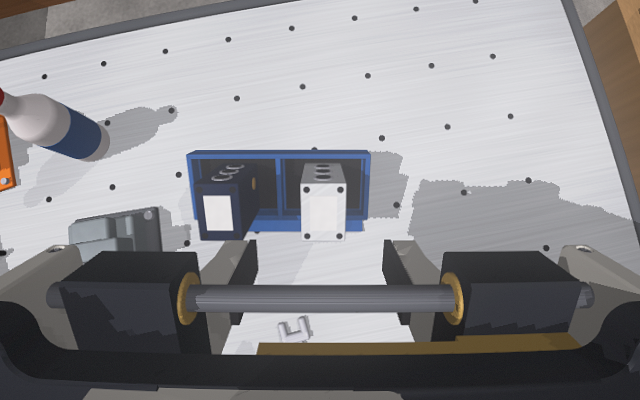

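The wrist view shows the silver block at (323,210), square to the fingers and centred between them (fingers at about 257 and 383). The dark block is on the left at (222,210). I'll refine the pose from this picture.

Run:
```python
from h import *
c=load('w1');P=cloud(c);h=cv2.cvtColor(c['image'],cv2.COLOR_BGR2HSV)
bx=np.cross(bY,bz)
m=np.zeros((400,640),bool);m[178:246,296:352]=1
m&=(h[...,1]<40)&(h[...,2]>130)
q=P[m];o_=np.median(q@bz);m&=(abs(P@bz-o_)<.006)
m=cv2.morphologyEx(m.astype(np.uint8),cv2.MORPH_CLOSE,np.ones((7,7)));m=cv2.morphologyEx(m,cv2.MORPH_OPEN,np.ones((7,7)))>0
off=np.median(P[m]@bz);o,d=ray(c,np.argwhere(m)[:,::-1]);w=o+d*((off-o@bz)/(d@bz))[:,None]
a=cv2.minAreaRect(np.c_[w@bx,w@bY].astype(np.float32));top=a[0][0]*bx+a[0][1]*bY+off*bz
print(m.sum(),a,top,'centre',top-.048*bz,(P[m]@bz).std())
```

```text
2594 ((0.6325114369392395, -0.18290050327777863), (0.04367680102586746, 0.05899260565638542), 89.91465759277344) [ 0.59398291 -0.29265309  0.13754834] centre [ 0.61467091 -0.29637789  0.09439634] 0.02246396573223341
```

Request:
step_arm:
  increments:
    - {"tx":5,"ty":-2.3,"tz":-30,"ax":0,"ay":-0.2,"az":0.2,"claw":0.6}
    - {"tx":5,"ty":-2.3,"tz":-30,"ax":0,"ay":0,"az":0,"claw":0.6}
    - {"tx":5.7,"ty":-2.2,"tz":-30.5,"ax":0,"ay":0,"az":0,"claw":0.6}
    - {"tx":0,"ty":0,"tz":0,"ax":0,"ay":0,"az":0,"claw":0.6}
    - {"tx":8,"ty":-1.4,"tz":-16.2,"ax":0,"ay":0,"az":0,"claw":0.6}
    - {"tx":8,"ty":-1.4,"tz":-16.2,"ax":0,"ay":0,"az":0,"claw":0.6}
    - {"tx":8,"ty":-1.4,"tz":-16.2,"ax":0,"ay":0,"az":0,"claw":0.6}
    - {"tx":7.5,"ty":-1.4,"tz":-16.2,"ax":0,"ay":0,"az":0,"claw":0.6}
    - {"tx":7.3,"ty":-1.4,"tz":-16.1,"ax":0,"ay":0,"az":0,"claw":0.6}
    - {"tx":0,"ty":0,"tz":0,"ax":0,"ay":0,"az":0,"claw":0.6}

```text
time_s: 3.35
tcp_pos: [0.6086, -0.2912, 0.1139]
eef_rot: [-180.0, -26.1, -9.9]
contact_force: [-1.2, 0.4, -0.1]
gripper_width: 0.0701
```

Run:
```python
from h import *
delta(np.array([.6147,-.2964,.0944])+.018*bz,-bz,bY)
```

```text
t 3.35 tcp [ 0.6086 -0.2912  0.1139] F [-1.2  0.4 -0.1] w 0.0701 j [ -9.  17. -31.   2. -16.  87.]
dmm [-1.6 -3.8 -3.3] rot [-0.    0.15 -0.29]
```

Request:
step_arm:
  increments:
    - {"tx":-1.6,"ty":-3.8,"tz":-3.3,"ax":0,"ay":0.1,"az":-0.3,"claw":0.6}
    - {"tx":0,"ty":0,"tz":0,"ax":0,"ay":0,"az":0,"claw":-1}
    - {"tx":0,"ty":0,"tz":0,"ax":0,"ay":0,"az":0,"claw":-1}
    - {"tx":0,"ty":0,"tz":0,"ax":0,"ay":0,"az":0,"claw":-1}
    - {"tx":0,"ty":0,"tz":0,"ax":0,"ay":0,"az":0,"claw":-1}
    - {"tx":0,"ty":0,"tz":0,"ax":0,"ay":0,"az":0,"claw":-1}
    - {"tx":0,"ty":0,"tz":0,"ax":0,"ay":0,"az":0,"claw":-1}
  newtons: 40

```text
time_s: 4.05
tcp_pos: [0.6066, -0.2958, 0.1115]
eef_rot: [-180.0, -26.1, -10.3]
contact_force: [-4.3, 2.1, 5.5]
gripper_width: 0.044
```

Request:
step_arm:
  increments:
    - {"tx":-4.3,"ty":0.8,"tz":9,"ax":0,"ay":0,"az":0,"claw":-1}
    - {"tx":-8.6,"ty":1.5,"tz":18,"ax":0,"ay":0,"az":0,"claw":-1}
    - {"tx":-8.6,"ty":1.5,"tz":18,"ax":0,"ay":0,"az":0,"claw":-1}
    - {"tx":-8.6,"ty":1.5,"tz":18,"ax":0,"ay":0,"az":0,"claw":-1}
    - {"tx":-8.6,"ty":1.5,"tz":18,"ax":0,"ay":0,"az":0,"claw":-1}
    - {"tx":0,"ty":0,"tz":30,"ax":0,"ay":0,"az":0,"claw":-1}
    - {"tx":0,"ty":0,"tz":30,"ax":0,"ay":0,"az":0,"claw":-1}
    - {"tx":0,"ty":20,"tz":10,"ax":0.9,"ay":5.1,"az":0,"claw":-1}
    - {"tx":0,"ty":30,"tz":0,"ax":0.9,"ay":5.1,"az":0,"claw":-1}
    - {"tx":0,"ty":30,"tz":0,"ax":0.9,"ay":5.1,"az":0,"claw":-1}
    - {"tx":0,"ty":30,"tz":0,"ax":0.9,"ay":5.1,"az":0,"claw":-1}
    - {"tx":0,"ty":30,"tz":0,"ax":0.9,"ay":5.1,"az":0,"claw":-1}

```text
time_s: 5.25
tcp_pos: [0.5663, -0.1477, 0.2617]
eef_rot: [179.9, 0.1, -10.3]
contact_force: [1.2, 0.2, -5.3]
gripper_width: 0.0437
```

Request:
step_arm:
  increments:
    - {"tx":-3,"ty":35,"tz":0,"ax":0,"ay":0,"az":2.2,"claw":-1}
    - {"tx":-3,"ty":35,"tz":0,"ax":0,"ay":0,"az":2.2,"claw":-1}
    - {"tx":-3,"ty":35,"tz":0,"ax":0,"ay":0,"az":2.2,"claw":-1}
    - {"tx":-3,"ty":33,"tz":0,"ax":0,"ay":0,"az":2.2,"claw":-1}
    - {"tx":0,"ty":0,"tz":0,"ax":0,"ay":0,"az":0,"claw":-1}
    - {"tx":0,"ty":0,"tz":0,"ax":0,"ay":0,"az":0,"claw":-1}

```text
time_s: 5.85
tcp_pos: [0.5548, -0.0103, 0.2613]
eef_rot: [179.9, -0.1, -1.4]
contact_force: [0.2, -0.2, -5.9]
gripper_width: 0.0441
```

Run:
```python
from h import *
y=np.deg2rad(-1.4)
delta([.553,-.004,.200],[0,0,-1],[-np.sin(y),np.cos(y),0])
a=cap('top','t2');b=cap('wrist','w2');s=cap('side','s2')
M=np.vstack([cv2.resize(s['image'][150:330,220:460],(640,480))[:,:],])
N=np.hstack([cv2.resize(b['image'],(480,300)),cv2.resize(a['image'][150:300,270:430],(320,300))])
N=np.vstack([N,cv2.resize(s['image'][180:320,200:500],(800,300)) if 0 else np.hstack([cv2.resize(s['image'][180:300,220:420],(500,300)),np.zeros((300,300,3),np.uint8)])])
cv2.imwrite('pics/m2.png',N)
```

```text
t 5.85 tcp [ 0.5548 -0.0103  0.2613] F [ 0.2 -0.2 -5.9] w 0.0441 j [ 19.   9. -13.   0. -68.  69.]
dmm [ -1.8   6.3 -61.3] rot [ 0.11  0.1  -0.03]
```

View pics/m2.png

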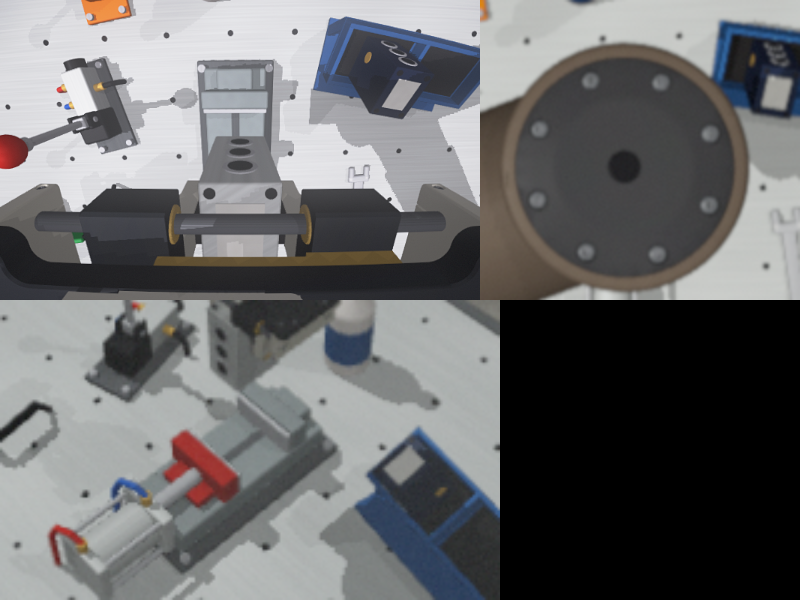

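The montage shows the block held upright and the dark block still in its pocket. The vice lies open below, with its fixed-jaw strip at about (235,110) in the wrist tile. Second measurement of the jaw positions next.

Run:
```python
from h import *
for n in('w2','s2'):
    c=load(n);P=cloud(c);h=cv2.cvtColor(c['image'],cv2.COLOR_BGR2HSV)
    X,Y,Z=P[...,0],P[...,1],P[...,2]
    m=(abs(Y+.004)<.06)&(X>.57)&(X<.66)&(Z>.03)&(Z<.1)
    for lo,hi in((.05,.058),(.058,.066),(.066,.074),(.074,.079),(.079,.09)):
        k=m&(Z>lo)&(Z<hi)&(X<.605); q=P[k]
        if len(q)>5: print(n,lo,len(q),'x',np.percentile(q[:,0],[5,50,95]).round(4),'y',np.percentile(q[:,1],[1,99]).round(4))
    k=m&(Z>.076)&(Z<.09)
    if k.sum()>20:
        q=P[k];print(' jaw top rect',cv2.minAreaRect(q[:,:2].astype(np.float32)))
    red=((h[...,0]<8)|(h[...,0]>172))&(h[...,1]>140)&(abs(Y+.004)<.06)&(X>.45)&(X<.54)&(Z>.074)
    if red.sum()>20:
        q=P[red];print(' red',len(q),cv2.minAreaRect(q[:,:2].astype(np.float32)),np.percentile(q,[1,99],axis=0).round(4))
c=load('w2');g=c['image'][...,1];print(g[130:170,330].tolist());print(cloud(c)[130:170:2,330].round(3).tolist())
```

```text
w2 0.074 656 x [0.5863 0.59   0.6022] y [-0.0496  0.0388]
w2 0.079 939 x [0.5936 0.599  0.6044] y [-0.0485  0.0367]
 jaw top rect ((0.6011782288551331, -0.005678199231624603), (0.0902598574757576, 0.029960233718156815), 89.41606903076172)
s2 0.05 44 x [0.5866 0.5889 0.5964] y [-0.0503  0.0328]
s2 0.058 37 x [0.5868 0.5889 0.5999] y [-0.0512  0.0328]
s2 0.066 46 x [0.587  0.5888 0.5962] y [-0.0505  0.0344]
s2 0.074 70 x [0.5873 0.5914 0.5986] y [-0.0505  0.035 ]
s2 0.079 106 x [0.5917 0.5987 0.6045] y [-0.0491  0.0358]
 jaw top rect ((0.6025793552398682, -0.007417440414428711), (0.08790939301252365, 0.033348072320222855), 88.02325439453125)
 red 207 ((0.49757564067840576, -0.00624750554561615), (0.08608850836753845, 0.022916879504919052), 88.26637268066406) [[ 0.4868 -0.0481  0.0742]
 [ 0.5085  0.0365  0.0861]]
[171, 171, 171, 170, 171, 172, 170, 171, 171, 171, 171, 172, 170, 161, 138, 169, 225, 221, 222, 221, 195, 151, 167, 168, 169, 168, 168, 173, 179, 178, 177, 177, 176, 177, 176, 178, 177, 176, 178, 177]
[[0.607, -0.024, 0.08], [0.605, -0.024, 0.079], [0.603, -0.023, 0.08], [0.601, -0.023, 0.079], [0.599, -0.023, 0.08], [0.597, -0.023, 0.08], [0.595, -0.023, 0.08], [0.593, -0.023, 0.08], [0.59, -0.023, 0.076], [0.588, -0.023, 0.076], [0.586, -0.023, 0.075], [0.579, -0.024, 0.044], [0.577, -0.024, 0.044], [0.574, -0.024, 0.044], [0.572, -0.024, 0.045], [0.57, -0.024, 0.044], [0.568, -0.024, 0.045], [0.565, -0.024, 0.044], [0.563, -0.024, 0.045], [0.561, -0.024, 0.045]]
```

Run:
```python
from h import *
c=load('w2');P=cloud(c);X,Y,Z=P[...,0],P[...,1],P[...,2]
m=(abs(X-.555)<.06)&(abs(Y+.01)<.035)&(Z>.15)&(Z<.31)
v,u=np.where(m);k=v<250
for a,b in((.16,.2),(.2,.24),(.24,.28),(.28,.31)):
    q=P[m&(Z>a)&(Z<b)];print(a,len(q),np.percentile(q,[1,50,99],axis=0).round(4).tolist() if len(q) else '')
for u0 in (300,320,340): print(u0,[(vv,P[vv,u0].round(3).tolist()) for vv in range(176,260,6)])
```

```text
0.16 126 [[0.5835, -0.0332, 0.1956], [0.5843, -0.012, 0.1976], [0.5849, 0.0086, 0.1998]]
0.2 1337 [[0.5835, -0.0333, 0.201], [0.5846, -0.012, 0.223], [0.5858, 0.0089, 0.2397]]
0.24 4078 [[0.5625, -0.0445, 0.2408], [0.5842, -0.0107, 0.2651], [0.5858, 0.0242, 0.2797]]
0.28 10205 [[0.5377, -0.041, 0.2806], [0.5687, -0.0117, 0.2898], [0.5852, 0.0172, 0.3078]]
300 [(176, [0.552, 0.011, 0.044]), (182, [0.585, 0.001, 0.197]), (188, [0.585, -0.0, 0.211]), (194, [0.585, -0.001, 0.224]), (200, [0.585, -0.002, 0.235]), (206, [0.585, -0.002, 0.245]), (212, [0.584, -0.003, 0.254]), (218, [0.585, -0.003, 0.264]), (224, [0.586, -0.004, 0.272]), (230, [0.584, -0.004, 0.276]), (236, [0.584, -0.004, 0.282]), (242, [0.585, -0.005, 0.288]), (248, [0.582, -0.005, 0.289]), (254, [0.581, -0.005, 0.29])]
320 [(176, [0.551, -0.012, 0.044]), (182, [0.584, -0.013, 0.196]), (188, [0.585, -0.013, 0.215]), (194, [0.585, -0.013, 0.227]), (200, [0.585, -0.013, 0.239]), (206, [0.585, -0.013, 0.248]), (212, [0.584, -0.012, 0.254]), (218, [0.586, -0.012, 0.266]), (224, [0.586, -0.012, 0.274]), (230, [0.585, -0.012, 0.278]), (236, [0.585, -0.012, 0.284]), (242, [0.584, -0.012, 0.287]), (248, [0.583, -0.012, 0.29]), (254, [0.58, -0.012, 0.289])]
340 [(176, [0.551, -0.035, 0.043]), (182, [0.584, -0.026, 0.196]), (188, [0.584, -0.025, 0.212]), (194, [0.584, -0.024, 0.224]), (200, [0.584, -0.023, 0.236]), (206, [0.584, -0.023, 0.244]), (212, [0.584, -0.022, 0.253]), (218, [0.585, -0.022, 0.264]), (224, [0.585, -0.021, 0.272]), (230, [0.584, -0.021, 0.276]), (236, [0.584, -0.02, 0.283]), (242, [0.584, -0.02, 0.287]), (248, [0.582, -0.02, 0.289]), (254, [0.58, -0.02, 0.29])]
```

Request:
step_arm:
  increments:
    - {"tx":-3.8,"ty":5.3,"tz":-10,"ax":0.1,"ay":0.1,"az":0,"claw":-1}
    - {"tx":0,"ty":0,"tz":-20,"ax":0,"ay":0,"az":0,"claw":-1}
    - {"tx":0,"ty":0,"tz":-20,"ax":0,"ay":0,"az":0,"claw":-1}
    - {"tx":0,"ty":0,"tz":-20,"ax":0,"ay":0,"az":0,"claw":-1}
    - {"tx":0,"ty":0,"tz":-20,"ax":0,"ay":0,"az":0,"claw":-1}
    - {"tx":0,"ty":0,"tz":0,"ax":0,"ay":0,"az":0,"claw":-1}
    - {"tx":0,"ty":0,"tz":0,"ax":0,"ay":0,"az":0,"claw":-1}

```text
time_s: 6.7
tcp_pos: [0.5519, -0.0062, 0.1717]
eef_rot: [180.0, -0.1, -1.5]
contact_force: [-0.1, 0.9, -5.3]
gripper_width: 0.044
```

Run:
```python
from h import *
y=np.deg2rad(-1.4)
delta([.551,-.005,.112],[0,0,-1],[-np.sin(y),np.cos(y),0])
```

```text
t 6.7 tcp [ 0.5519 -0.0062  0.1717] F [-0.1  0.9 -5.3] w 0.044 j [ 20.  13. -21.   0. -57.  69.]
dmm [ -0.9   1.2 -59.7] rot [0.05 0.05 0.09]
```

Request:
step_arm:
  increments:
    - {"tx":-1,"ty":2,"tz":-10,"ax":0,"ay":0.1,"az":0.1,"claw":-1}
    - {"tx":0,"ty":0,"tz":-15,"ax":0,"ay":0,"az":0,"claw":-1}
    - {"tx":0,"ty":0,"tz":-15,"ax":0,"ay":0,"az":0,"claw":-1}
    - {"tx":0,"ty":0,"tz":-10,"ax":0,"ay":0,"az":0,"claw":-1}
    - {"tx":0,"ty":0,"tz":-4,"ax":0,"ay":0,"az":0,"claw":-1}
    - {"tx":0,"ty":0,"tz":0,"ax":0,"ay":0,"az":0,"claw":-1}
    - {"tx":0,"ty":0,"tz":0,"ax":0,"ay":0,"az":0,"claw":-1}

```text
time_s: 7.4
tcp_pos: [0.5516, -0.0036, 0.1185]
eef_rot: [180.0, -0.1, -1.3]
contact_force: [-0.0, -0.1, -5.3]
gripper_width: 0.0437
```

Request:
step_arm:
  increments:
    - {"tx":0,"ty":0,"tz":-2,"ax":0,"ay":0,"az":0,"claw":-1}
    - {"tx":0,"ty":0,"tz":0,"ax":0,"ay":0,"az":0,"claw":-1}
    - {"tx":0,"ty":0,"tz":0,"ax":0,"ay":0,"az":0,"claw":-1}

```text
time_s: 7.7
tcp_pos: [0.5512, -0.0037, 0.1161]
eef_rot: [180.0, -0.0, -1.4]
contact_force: [-0.7, -0.1, -4.9]
gripper_width: 0.0439
```

Request:
step_arm:
  increments:
    - {"tx":0,"ty":0,"tz":-1,"ax":0,"ay":0,"az":0,"claw":-1}
    - {"tx":0,"ty":0,"tz":-1,"ax":0,"ay":0,"az":0,"claw":-1}
    - {"tx":0,"ty":0,"tz":0,"ax":0,"ay":0,"az":0,"claw":-1}
    - {"tx":0,"ty":0,"tz":0,"ax":0,"ay":0,"az":0,"claw":-1}

```text
time_s: 8.1
tcp_pos: [0.551, -0.0038, 0.1138]
eef_rot: [180.0, -0.0, -1.4]
contact_force: [0.5, 0.6, -5.6]
gripper_width: 0.0438
```

Request:
step_arm:
  increments:
    - {"tx":0,"ty":0,"tz":-1,"ax":0,"ay":0,"az":0,"claw":-1}
    - {"tx":0,"ty":0,"tz":0,"ax":0,"ay":0,"az":0,"claw":-1}
    - {"tx":0,"ty":0,"tz":0,"ax":0,"ay":0,"az":0,"claw":-1}

```text
time_s: 8.4
tcp_pos: [0.551, -0.0038, 0.1128]
eef_rot: [180.0, -0.0, -1.4]
contact_force: [-0.5, -0.1, -5.7]
gripper_width: 0.0438
```

Request:
step_arm:
  increments:
    - {"tx":0,"ty":0,"tz":-1,"ax":0,"ay":0,"az":0,"claw":-1}
    - {"tx":0,"ty":0,"tz":0,"ax":0,"ay":0,"az":0,"claw":-1}
    - {"tx":0,"ty":0,"tz":0,"ax":0,"ay":0,"az":0,"claw":-1}

```text
time_s: 8.7
tcp_pos: [0.551, -0.0038, 0.1118]
eef_rot: [180.0, -0.0, -1.4]
contact_force: [0.4, 0.8, -5.7]
gripper_width: 0.0439
```

Request:
step_arm:
  increments:
    - {"tx":0,"ty":0,"tz":-0.7,"ax":0,"ay":0,"az":0,"claw":-1}
    - {"tx":0,"ty":0,"tz":0,"ax":0,"ay":0,"az":0,"claw":-1}
    - {"tx":0,"ty":0,"tz":0,"ax":0,"ay":0,"az":0,"claw":-1}

```text
time_s: 9.0
tcp_pos: [0.5512, -0.0037, 0.1116]
eef_rot: [180.0, -0.0, -1.3]
contact_force: [-2.6, 1.3, 1.3]
gripper_width: 0.0438
```

The force went from -5.7 to +1.3 N, so the foot is on the bed. I'll release and retreat upwards.

Request:
step_arm:
  increments:
    - {"tx":0,"ty":0,"tz":0,"ax":0,"ay":0,"az":0,"claw":0.3}
    - {"tx":0,"ty":0,"tz":0,"ax":0,"ay":0,"az":0,"claw":0.6}
    - {"tx":0,"ty":0,"tz":0,"ax":0,"ay":0,"az":0,"claw":0.6}
    - {"tx":0,"ty":0,"tz":0,"ax":0,"ay":0,"az":0,"claw":0.6}
    - {"tx":0,"ty":0,"tz":15,"ax":0,"ay":0,"az":0,"claw":0.6}
    - {"tx":0,"ty":0,"tz":30,"ax":0,"ay":0,"az":0,"claw":0.6}
    - {"tx":0,"ty":0,"tz":40,"ax":0,"ay":0,"az":0,"claw":0.6}
    - {"tx":0,"ty":0,"tz":40,"ax":0,"ay":0,"az":0,"claw":0.6}
    - {"tx":-25,"ty":25,"tz":10,"ax":0,"ay":0,"az":2,"claw":-1}
    - {"tx":-35,"ty":35,"tz":0,"ax":0,"ay":0,"az":3,"claw":-1}
    - {"tx":-20,"ty":45,"tz":0,"ax":0,"ay":0,"az":3,"claw":-1}
    - {"tx":0,"ty":45,"tz":0,"ax":0,"ay":0,"az":4,"claw":-1}

```text
time_s: 10.2
tcp_pos: [0.4689, 0.1469, 0.2473]
eef_rot: [-179.9, -0.1, 10.7]
contact_force: [3.1, 0.0, 0.5]
gripper_width: 0.0435
```

Run:
```python
from h import *
delta([.5,.2,.25],[0,0,-1],[-.18,.98,0])
a=cap('top','t3');s=cap('side','s3');b=cap('wrist','w3')
N=np.vstack([np.hstack([cv2.resize(a['image'][150:300,200:400],(400,300)),cv2.resize(s['image'][140:300,220:420],(400,300))]),np.hstack([cv2.resize(b['image'],(480,300)),np.zeros((300,320,3),np.uint8)])])
cv2.imwrite('pics/m3.png',N)
for n,c in(('top',a),('side',s)):
    P=cloud(c);m=(P[...,2]>.125)&(P[...,2]<.15)&(abs(P[...,0]-.555)<.05)&(abs(P[...,1]+.005)<.05)
    if m.sum()>20:
        q=P[m];print(n,m.sum(),cv2.minAreaRect(q[:,:2].astype(np.float32)),np.median(q[:,2]))
c=a;P=cloud(c);h=cv2.cvtColor(c['image'],cv2.COLOR_BGR2HSV)
```

```text
t 10.2 tcp [0.4689 0.1469 0.2473] F [3.1 0.  0.5] w 0.0435 j [ 40.   3. -22.  -0. -65.  60.]
dmm [31.1 53.1  2.7] rot [-0.09  0.09 -0.34]
top 531 ((0.5521907806396484, -0.0023165978491306305), (0.042314428836107254, 0.06032820791006088), 88.17681121826172) 0.14115499328692693
side 360 ((0.5518381595611572, -0.004378262907266617), (0.046851400285959244, 0.062075432389974594), 87.21439361572266) 0.1411207675372821
```

View pics/m3.png

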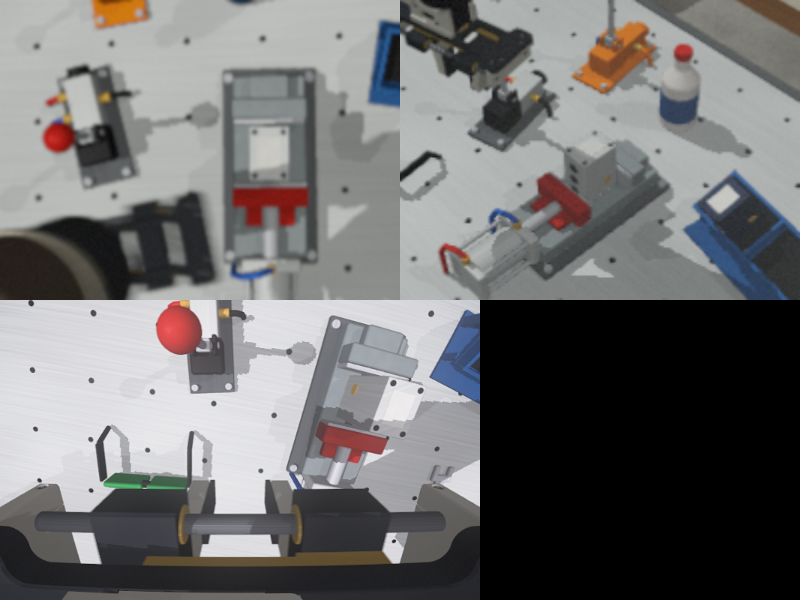

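The block stands upright and centred, with its top at z=0.141 and centre x=0.552. Its jaw-face yaw is about -2°, close to the vice's. Now to approach the knob from the near side with the fingers closed.

Request:
step_arm:
  increments:
    - {"tx":10,"ty":30,"tz":0,"ax":0,"ay":0,"az":0.3,"claw":-1}
    - {"tx":10,"ty":32,"tz":-20,"ax":0,"ay":0,"az":0,"claw":-1}
    - {"tx":20,"ty":0,"tz":-22,"ax":0,"ay":0,"az":0,"claw":-1}
    - {"tx":20,"ty":0,"tz":-20,"ax":0,"ay":0,"az":0,"claw":-1}
    - {"tx":0,"ty":0,"tz":0,"ax":0,"ay":0,"az":0,"claw":-1}
    - {"tx":0,"ty":0,"tz":0,"ax":0,"ay":0,"az":0,"claw":-1}

```text
time_s: 10.95
tcp_pos: [0.5311, 0.2071, 0.1834]
eef_rot: [179.9, 0.1, 10.8]
contact_force: [0.1, -0.1, 0.3]
gripper_width: 0.0004
```

Run:
```python
from h import *
y=np.deg2rad(11)
delta([.532,.209,.185],[0,0,-1],[-np.sin(y),np.cos(y),0])
```

```text
t 10.95 tcp [0.5311 0.2071 0.1834] F [ 0.1 -0.1  0.3] w 0.0004 j [ 41.  14. -18.   0. -59.  60.]
dmm [0.9 1.9 1.6] rot [ 0.1  -0.08  0.16]
```

Request:
step_arm:
  increments:
    - {"tx":11.8,"ty":4.2,"tz":0,"ax":0,"ay":0,"az":0,"claw":-1}
    - {"tx":11.8,"ty":2.3,"tz":0,"ax":0,"ay":0,"az":0,"claw":-1}
    - {"tx":11.8,"ty":2.3,"tz":-1,"ax":0,"ay":0,"az":0,"claw":-1}
    - {"tx":11.8,"ty":2.3,"tz":-2,"ax":0,"ay":0,"az":0,"claw":-1}
    - {"tx":11.8,"ty":2.3,"tz":-3,"ax":0,"ay":0,"az":0,"claw":-1}
    - {"tx":7,"ty":1.4,"tz":-2,"ax":0,"ay":0,"az":0,"claw":-1}
    - {"tx":0,"ty":0,"tz":0,"ax":0,"ay":0,"az":0,"claw":-1}

```text
time_s: 11.65
tcp_pos: [0.5968, 0.2229, 0.1764]
eef_rot: [180.0, 0.1, 10.9]
contact_force: [-11.6, -0.0, 10.8]
gripper_width: 0.0002
```

Request:
step_arm:
  increments:
    - {"tx":4,"ty":0.8,"tz":0,"ax":0,"ay":0,"az":0,"claw":-1}
    - {"tx":0,"ty":0,"tz":0,"ax":0,"ay":0,"az":0,"claw":-1}
    - {"tx":0,"ty":0,"tz":0,"ax":0,"ay":0,"az":0,"claw":-1}

```text
time_s: 11.95
tcp_pos: [0.5992, 0.2234, 0.1759]
eef_rot: [180.0, 0.2, 10.9]
contact_force: [-13.1, 0.8, 7.6]
gripper_width: 0.0001
```

Request:
step_arm:
  increments:
    - {"tx":3,"ty":0.6,"tz":0,"ax":0,"ay":0,"az":0,"claw":-1}
    - {"tx":0,"ty":0,"tz":0,"ax":0,"ay":0,"az":0,"claw":-1}
    - {"tx":0,"ty":0,"tz":0,"ax":0,"ay":0,"az":0,"claw":-1}

```text
time_s: 12.25
tcp_pos: [0.6015, 0.2239, 0.1753]
eef_rot: [180.0, 0.3, 10.9]
contact_force: [-12.9, 0.4, 5.8]
gripper_width: 0.0005
```

Request:
step_arm:
  increments:
    - {"tx":3,"ty":0.6,"tz":0,"ax":0,"ay":0,"az":0,"claw":-1}
    - {"tx":0,"ty":0,"tz":0,"ax":0,"ay":0,"az":0,"claw":-1}
    - {"tx":0,"ty":0,"tz":0,"ax":0,"ay":0,"az":0,"claw":-1}

```text
time_s: 12.55
tcp_pos: [0.6039, 0.2245, 0.1747]
eef_rot: [180.0, 0.4, 10.9]
contact_force: [-15.1, 1.3, 2.7]
gripper_width: 0.0004
```

Request:
step_arm:
  increments:
    - {"tx":2.5,"ty":0.5,"tz":0,"ax":0,"ay":0,"az":0,"claw":-1}
    - {"tx":0,"ty":0,"tz":0,"ax":0,"ay":0,"az":0,"claw":-1}
    - {"tx":0,"ty":0,"tz":0,"ax":0,"ay":0,"az":0,"claw":-1}

```text
time_s: 12.85
tcp_pos: [0.6058, 0.2248, 0.1742]
eef_rot: [180.0, 0.5, 10.9]
contact_force: [-15.2, 1.3, 1.1]
gripper_width: 0.0004
```

Request:
step_arm:
  increments:
    - {"tx":2,"ty":0.4,"tz":0,"ax":0,"ay":0,"az":0,"claw":-1}
    - {"tx":0,"ty":0,"tz":0,"ax":0,"ay":0,"az":0,"claw":-1}
    - {"tx":0,"ty":0,"tz":0,"ax":0,"ay":0,"az":0,"claw":-1}

```text
time_s: 13.15
tcp_pos: [0.6072, 0.2252, 0.1737]
eef_rot: [180.0, 0.6, 10.9]
contact_force: [-17.2, 1.0, 0.1]
gripper_width: 0.0
```

Request:
step_arm:
  increments:
    - {"tx":2,"ty":0.4,"tz":0,"ax":0,"ay":0,"az":0,"claw":-1}
    - {"tx":0,"ty":0,"tz":0,"ax":0,"ay":0,"az":0,"claw":-1}
    - {"tx":0,"ty":0,"tz":0,"ax":0,"ay":0,"az":0,"claw":-1}
    - {"tx":0,"ty":0,"tz":0,"ax":0,"ay":0,"az":0,"claw":-1}
    - {"tx":0,"ty":0,"tz":0,"ax":0,"ay":0,"az":0,"claw":-1}
    - {"tx":0,"ty":0,"tz":0,"ax":0,"ay":0,"az":0,"claw":-1}
    - {"tx":0,"ty":0,"tz":0,"ax":0,"ay":0,"az":0,"claw":-1}
    - {"tx":0,"ty":0,"tz":0,"ax":0,"ay":0,"az":0,"claw":-1}

```text
time_s: 13.95
tcp_pos: [0.6082, 0.2253, 0.1734]
eef_rot: [179.9, 0.7, 10.9]
contact_force: [-20.6, 1.6, 1.4]
gripper_width: 0.0005
```

```bash
cat > chk.py <<'E'
from h import *
import sys
n=sys.argv[1];s=cap('side','s'+n);a=cap('top','t'+n)
P=cloud(s);X,Y,Z=P[...,0],P[...,1],P[...,2]
m=(Z>.125)&(Z<.15)&(abs(X-.555)<.05)&(abs(Y+.005)<.05);print('block',cv2.minAreaRect(P[m][:,:2].astype(np.float32)))
h=cv2.cvtColor(s['image'],cv2.COLOR_BGR2HSV);red=((h[...,0]<8)|(h[...,0]>172))&(h[...,1]>140)
q=P[red&(abs(Y+.004)<.06)&(X>.45)&(X<.56)&(Z>.074)];print('red jaw',len(q),np.percentile(q[:,0],[1,50,99]).round(4))
q=P[red&(abs(Y-.22)<.05)&(X>.5)&(X<.7)&(Z>.15)];print('knob',len(q),q.mean(0) if len(q) else '')
st=r.get_state();print(st['time_s'],st['contact_force'])
N=np.hstack([cv2.resize(s['image'][140:300,220:420],(400,320)),cv2.resize(a['image'][160:300,210:385],(400,320))]);cv2.imwrite('pics/m%s.png'%n,N)
E
python3 chk.py 4
```

```text
block ((0.5573034286499023, -0.004441631957888603), (0.062414079904556274, 0.047702278941869736), 0.5547745227813721)
red jaw 195 [0.4993 0.5083 0.5199]
knob 3 [0.63551352 0.21563535 0.18357311]
14.05 [-20.66183813   2.23268012   0.68530344]
```

View pics/m4.png

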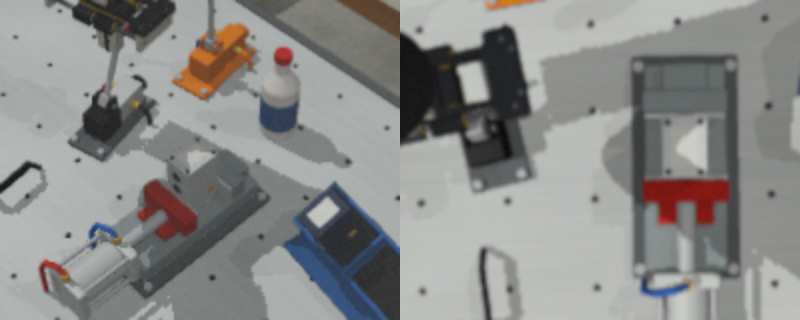

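The red jaw has advanced about 11 mm and touches the block, which is up against the fixed jaw (centre x=0.557, seat about 0.5565). The lever leans on its stop at about 20 N. I'll hold longer so the clamp is firm.

Request:
step_arm:
  increments:
    - {"tx":0,"ty":0,"tz":0,"ax":0,"ay":0,"az":0,"claw":-1}
    - {"tx":0,"ty":0,"tz":0,"ax":0,"ay":0,"az":0,"claw":-1}
    - {"tx":0,"ty":0,"tz":0,"ax":0,"ay":0,"az":0,"claw":-1}
    - {"tx":0,"ty":0,"tz":0,"ax":0,"ay":0,"az":0,"claw":-1}
    - {"tx":0,"ty":0,"tz":0,"ax":0,"ay":0,"az":0,"claw":-1}
    - {"tx":0,"ty":0,"tz":0,"ax":0,"ay":0,"az":0,"claw":-1}
    - {"tx":0,"ty":0,"tz":0,"ax":0,"ay":0,"az":0,"claw":-1}
    - {"tx":0,"ty":0,"tz":0,"ax":0,"ay":0,"az":0,"claw":-1}
    - {"tx":0,"ty":0,"tz":0,"ax":0,"ay":0,"az":0,"claw":-1}
    - {"tx":0,"ty":0,"tz":0,"ax":0,"ay":0,"az":0,"claw":-1}
    - {"tx":0,"ty":0,"tz":0,"ax":0,"ay":0,"az":0,"claw":-1}
    - {"tx":0,"ty":0,"tz":0,"ax":0,"ay":0,"az":0,"claw":-1}

```text
time_s: 15.25
tcp_pos: [0.6082, 0.2253, 0.1734]
eef_rot: [179.9, 0.7, 10.9]
contact_force: [-20.4, 1.4, 2.1]
gripper_width: 0.0007
```

Request:
step_arm:
  increments:
    - {"tx":0,"ty":0,"tz":0,"ax":0,"ay":0,"az":0,"claw":-1}
    - {"tx":0,"ty":0,"tz":0,"ax":0,"ay":0,"az":0,"claw":-1}
    - {"tx":0,"ty":0,"tz":0,"ax":0,"ay":0,"az":0,"claw":-1}
    - {"tx":0,"ty":0,"tz":0,"ax":0,"ay":0,"az":0,"claw":-1}
    - {"tx":0,"ty":0,"tz":0,"ax":0,"ay":0,"az":0,"claw":-1}
    - {"tx":0,"ty":0,"tz":0,"ax":0,"ay":0,"az":0,"claw":-1}
    - {"tx":0,"ty":0,"tz":0,"ax":0,"ay":0,"az":0,"claw":-1}
    - {"tx":0,"ty":0,"tz":0,"ax":0,"ay":0,"az":0,"claw":-1}
    - {"tx":0,"ty":0,"tz":0,"ax":0,"ay":0,"az":0,"claw":-1}
    - {"tx":0,"ty":0,"tz":0,"ax":0,"ay":0,"az":0,"claw":-1}

```text
time_s: 16.25
tcp_pos: [0.6082, 0.2253, 0.1734]
eef_rot: [179.9, 0.7, 10.9]
contact_force: [-20.6, 1.8, 1.8]
gripper_width: 0.0003
```

Request:
step_arm:
  increments:
    - {"tx":-8,"ty":-1.6,"tz":0,"ax":0,"ay":0,"az":0,"claw":-1}
    - {"tx":-12,"ty":-2.3,"tz":0,"ax":0,"ay":0,"az":0,"claw":-1}
    - {"tx":-12,"ty":-2.3,"tz":0,"ax":0,"ay":0,"az":0,"claw":-1}
    - {"tx":-12,"ty":-2.3,"tz":2,"ax":0,"ay":0,"az":0,"claw":-1}
    - {"tx":-12,"ty":-2.3,"tz":2,"ax":0,"ay":0,"az":0,"claw":-1}
    - {"tx":-12,"ty":-2.3,"tz":2,"ax":0,"ay":0,"az":0,"claw":-1}
    - {"tx":-20,"ty":-4,"tz":0,"ax":0,"ay":0,"az":0,"claw":-1}
    - {"tx":-30,"ty":-5,"tz":10,"ax":0,"ay":0,"az":0,"claw":-1}
    - {"tx":-30,"ty":30,"tz":20,"ax":0,"ay":0,"az":0,"claw":-1}
    - {"tx":-20,"ty":40,"tz":20,"ax":0,"ay":0,"az":0,"claw":-1}
    - {"tx":-10,"ty":40,"tz":10,"ax":0,"ay":0,"az":0,"claw":-1}
    - {"tx":0,"ty":0,"tz":0,"ax":0,"ay":0,"az":0,"claw":-1}

```text
time_s: 17.45
tcp_pos: [0.4354, 0.319, 0.2447]
eef_rot: [-179.8, -0.3, 11.2]
contact_force: [-0.2, -0.6, -0.2]
gripper_width: 0.0009
```

```bash
python3 chk.py 5; python3 -c "
from h import *
c=load('t5');s=load('s5')
def redc(cc,b):
    h=cv2.cvtColor(cc['image'],cv2.COLOR_BGR2HSV);m=((h[...,0]<8)|(h[...,0]>172))&(h[...,1]>150)&(h[...,2]>60)
    k=np.zeros_like(m);k[b[2]:b[3],b[0]:b[1]]=1;return np.argwhere(m&k)[:,::-1].mean(0)
print(redc(c,(218,240,200,232)),redc(s,(255,285,150,175)),'before 229.05 218.24 / 267.34 160.85')"
```

```text
block ((0.5571128129959106, -0.004305319860577583), (0.047018684446811676, 0.0624052993953228), 89.61140441894531)
red jaw 202 [0.4992 0.5079 0.5196]
knob 80 [0.57895711 0.2117537  0.20088317]
17.55 [-1.32205505 -1.18557549 -0.84358698]
[227.75151515 213.3030303 ] [269.38461538 159.14102564] before 229.05 218.24 / 267.34 160.85
```

View pics/m5.png

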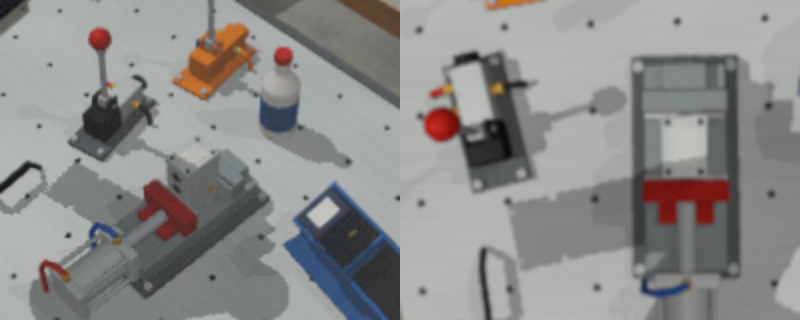

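Clamped: the jaw is in the same place after the longer hold, and the lever is back to within about 0.05 rad of centre, touched by nothing. Handing in.

```bash
python3 -c "
from plant import r
print(r.close_job())"
```

```text
the job is handed in; nothing more can be done
None
```

The silver block is clamped upright in the vice with its white patch on top. I handed the job in at about 17.6 s, well inside the 67 s limit.

- **Placing:** I took the block from the right-hand rack pocket, set it on the bed until the force showed contact, and let go. Before clamping, its centre was at x = 0.552 m. It was within about 1.5° of the vice (yaw about −2 to −3° against −1.4°).
- **Clamping:** I pushed the lever fully over against its stop with about 20 N and held it there for over 3 s. The red jaw advanced about 11 mm, and the block moved to x = 0.557 m, against the fixed jaw. The jaw and block stayed in the same place through the last 2 s of holding and after I released the lever.
- **Last checks:** The arm stands clear with no load on it beyond about 2 N of sensor noise. The dark block and bottle look untouched in the last side view; I did not check the goggles and wrench specifically at the end.
- **Disagreement:** After release, the knob's image position had shifted 2 to 5 pixels from its starting position. I read that as about 0.05 rad off centre, within the 0.07 allowed, but the top-view mask may also have caught the red hose fitting.

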